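Roll the connector shells onto the line

ROBOT

A 6-joint arm with a two-finger parallel gripper is mounted at the origin on the work surface. World frame = base frame: x ahead of the robot, y to its left, z up, the work surface at z = 0. Lengths are in m, angles in rad, forces in N, time in s.
With the tool pointing down it reaches from about 0.35 to 0.775 m from the base axis. Payload 7.3 kg.
Tool frame: the origin (TCP) lies midway between the tips of the shut fingers; the grasp point (between the pads) lies robot.grasp_offset behind it (robot.grasp_offset is the distance from the TCP to the grasp point, in m); z points along the fingers, x is the direction in which the jaws open and shut, and the axes are right-handed (so a half turn about z gives the same grasp; the last joint's range is limited). The gripper opens to 92 mm and grips with 3 to 60 N. Pads are 19 mm wide; open, the fingers measure 130 mm over their backs; the gripper's body (75 mm by 190 mm) begins 47 mm behind the grasp point.
Start: joints at [1.088, 0.342, 1.524, -0, 1.275, -0.146], TCP at [0.173, 0.496, 0.227] pointing down, gripper open.
Joint ranges: [-2.53, 2.53], [-0.77, 2.02], [0.04, 2.7], [-1, 4.14], [0.28, 2.66], [-3.11, 3.11]. Speed limits (rad/s): [2.57, 2.57, 3.14, 3.14, 3.14, 3.14].

INTERFACE

Orientations are given as [roll, pitch, yaw] about the fixed x, y, z axes, in that order (R = Rz(yaw) Ry(pitch) Rx(roll)).
In Python, from cell import robot gives the robot as it stands. The module is installed in compiled form; this text tells all that it offers.
- The arm moves only by the tool move_arm, never from a script. Its argument "increments" is a list of rows, each a list of 7 numbers: the finger opening in mm, from 0 to 91.8, then the shift along the tool's x, y, z in mm, then the turn, a rotation vector about the tool's x, y, z in rad. A call has 1 to 12 rows; each row shifts and turns the pose as measured when the row begins, along the tool's axes as they then stand; what a row does not reach is not made up. A row lasts 1/8 s, in which the tool goes at most 62.5 mm and 10.7 degrees, less where a joint would pass 70% of its speed; a pose out of reach is approached as far as the arm can. A call is refused whole if a number of a shift passes 62.5 or a number of a turn 0.188, either way. A call with a gripper value outside its range is refused whole. The fingers move at their own pace and stop on an object; "newtons" is the grip in N (left out, the last holds). Time passes only in rows, so rows that do not move let the fingers close. It gives the time, the measured TCP pose, the force and the opening at its end, in the units of the state.
- robot.observe(): the state, without advancing time (a new reading comes with each control period).
- robot.read_camera(name): name is "scene" or "top"; returns a dict with "img" (384x512x3 uint8, red, green, blue), "fx", "fy", "cx", "cy" (pixels), "k1" (the pictures are not rectified: a ray, as slopes to the right and down, at radius r is drawn at 1 + k1 r^2 times it, then the intrinsics apply), "T" (4x4, takes a point from camera to world coordinates). Camera axes: x right, y down, z forward; pixel columns grow to the right and rows downward; lengths in m; the calibration is good to about 2 mm. A picture is of the moment at which its call begins. There is no depth.
- robot.hand_in(): hands the job in, once; it reports no verdict.
Trained networks look in the newest picture that a camera, given by its name, has taken for a name from the list of things; names that differ only in an ending like _2 or _b are one class to them, and where a whole thing is asked for, a point or a joint stands for the part that bears it (a point fixed in the world has none). Each returns a list of dicts, best first, with "conf" (0 to 1); they miss things now and then, are a little off and sometimes report something else, mostly with a low value. They report only what shows in the picture. A call takes as long as a camera call. They do not tell look-alikes from the thing itself.
- robot.look_for(thing, camera): "rect" ([left, top, width, height] in pixels, round what is visible of it).
The state is a dict: "time": time; "qpos": joint angles; "qvel": joint speeds; "joint_efforts": joint torques, N m; "tool_pos": TCP position; "tool_rot": TCP orientation; "contact_force": force on the tool from outside, world axes, zero at the start; "torque": the same for the moment, N m; "opening": finger opening in m.
Only numpy, scipy, OpenCV 4.12 (cv2) and the standard library are available. Lean on these libraries where they do the work, as an engineer would, in place of code of your own. Each camera call takes 0.05 s, during which the arm holds its last target.

TASK

Roll the brass connector shell across the dark mat onto the white line, then roll the steel one onto the same line, each by pushing it gently near its top with the fingertips, so that both end lying along the line, centred over it. Roll them only: do not pinch or lift them, and do not disturb anything else.

Things in the scene. Friction and masses are not known exactly. Their poses are not given: they have to be found in the camera images.
- brass_shell: connector shell, golden brass, with thin darker rings and dark round ends: a lying cylinder 36 mm in diameter, 80 mm long, about 120 g. Origin at its centre, 18 mm above the mat; its y axis is the cylinder's axis, x and z turn as it rolls. Polished and slippery (friction about 0.25). It rolls when pushed sideways from behind above mid-height; the soft mat stops it within a few mm once a slow push ends
- steel_shell: connector shell, silvery steel, with thin darker rings and dark round ends: a lying cylinder 36 mm in diameter, 80 mm long, about 120 g. Origin at its centre, 18 mm above the mat; its y axis is the cylinder's axis, x and z turn as it rolls. Polished, rolls like the brass one. One shell lies on the robot's side of the line, the other on the far side, 55 to 95 mm from it, nearly parallel to it, in different halves (left, right) of the mat
- mat_line (a point): middle of the white line, on the top face of the mat, 4 mm above the table. The line is 16 mm wide and 360 mm long and runs along this point's y axis; x points across it, away from the robot. The charcoal mat is fixed, 320 mm (x) by 400 mm (y), centred on this point; it lies at a different place and angle each time
- flux_bottle: bystander: small green bottle with a pale label and red cap, 34 mm diameter, 75 mm tall, standing left of the mat; origin at the middle of its underside
- solder_spool: bystander: bare aluminium spool, 54 mm diameter, 40 mm tall, standing left of the mat; origin at the middle of its underside
- pin_jar: bystander: small amber jar with black lid, 30 mm diameter, 40 mm tall, standing on the mat's far left corner; origin at the middle of its underside
- nut_block: bystander: sky-blue block 26 x 26 x 22 mm with a brass stud on top, 34 mm tall in all, on the mat's near right corner; origin at the middle of its underside
- marker: bystander: white marker with blue cap, 125 mm long, 15 mm thick, lying right of the mat; origin near its middle, on its underside
- tweezers: bystander: steel tweezers, 120 mm long, 5 mm thick, lying right of the mat; origin at the middle, on the underside
Not all that is in view belongs to the job. Several things have the shape of the brass_shell; the one meant has the colours described above.

How it is judged:
On the way, in this order (a step that is already met when the one before it is completed fails the run):
1. the brass shell has been rolled (turned about its axis) (angle between brass_shell's own z axis and vertical above 0.8 rad), for 0.04 s.
2. the brass shell lies at rest along the line (x of brass_shell in the frame of mat_line between -0.008 and 0.008 m and y of brass_shell in the frame of mat_line between -0.14 and 0.14 m and z of brass_shell in the frame of mat_line between 0.014 and 0.022 m and angle between the y axis of brass_shell and the y axis of mat_line, either way round below 0.15 rad and linear speed of brass_shell below 0.01 m/s), for 0.2 s.
3. then the steel shell has been rolled (turned about its axis) (angle between steel_shell's own z axis and vertical above 0.8 rad), for 0.04 s.
At the end, for the whole second after the job is handed in: Both shells lie at rest on the mat, each with its centre within 8 mm of the white line's middle (over the 16 mm wide line), within the line's length, and its axis within 0.15 rad of the line (all of step 2 and x of steel_shell in the frame of mat_line between -0.008 and 0.008 m and y of steel_shell in the frame of mat_line between -0.14 and 0.14 m and z of steel_shell in the frame of mat_line between 0.014 and 0.022 m and angle between the y axis of steel_shell and the y axis of mat_line, either way round below 0.15 rad and linear speed of steel_shell below 0.01 m/s); the robot touches nothing.
It fails at once if a shell is lifted more than 8 mm off the mat or stood on end (z of any of brass_shell, steel_shell in the frame of mat_line above 0.026 m).
It fails at once if a shell is pinched or pressed with more than 35 N (contact force between the fingers and brass_shell above 35 N or contact force between the fingers and steel_shell above 35 N).
It fails at once if a bystander is moved more than 15 mm or tipped over (distance of any of flux_bottle, solder_spool, pin_jar, nut_block, marker, tweezers from where it was at the start of the episode above 0.015 m or angle between any of flux_bottle, solder_spool, pin_jar, nut_block's own z axis and vertical above 0.3 rad).
It also fails if it takes over 67 s, if anything falls off the work surface, if the arm or the gripper's body presses on something with over 40 N, if the wrist force passes 120 N, or if a joint passes its speed limit or range.

## Working session

There is one attempt and no reset: what is moved stays moved. The work goes in short steps, Python scripts to look and compute and a tool call to move; the robot and the scene stay as the last step left them, time stands still between calls to the robot, and variables do not carry over. Pictures are saved under pics/ and viewed, and the job is handed in when it is done.

Besides the shell and the picture viewer there is one more tool, called after "Request:" as name([rows], argument=value, ...), one row to a line, values as JSON. move_arm: Moves the arm, as the interface text tells. Its arguments: {"type":"object","properties":{"increments":{"type":"array"},"newtons":{"type":"number"}},"required":["increments"]}

```bash
mkdir -p pics; cat > h.py <<'E'
import numpy as np, cv2
from cell import robot
def cam(n):
    return robot.read_camera(n)
def ray(c,u,v):
    x=(u-c['cx'])/c['fx'];y=(v-c['cy'])/c['fy']
    xd,yd=x,y
    for _ in range(20):
        r2=x*x+y*y; x=xd/(1+c['k1']*r2); y=yd/(1+c['k1']*r2)
    T=np.array(c['T']); return T[:3,3],T[:3,:3]@np.array([x,y,1.])
def pt(c,u,v,z):
    o,d=ray(c,u,v); return o+d*(z-o[2])/d[2]
def proj(c,p):
    T=np.array(c['T']); q=T[:3,:3].T@(np.array(p)-T[:3,3]); x,y=q[0]/q[2],q[1]/q[2]
    k=1+c['k1']*(x*x+y*y); return c['fx']*x*k+c['cx'],c['fy']*y*k+c['cy']
def save(c,n): cv2.imwrite('pics/'+n,c['img'][:,:,::-1])
E
python3 - <<'E'
from h import *
for n in('scene','top'):
    c=cam(n); save(c,n+'0.png'); print(n,c['fx'],c['cx'],c['cy'],c['k1'],np.round(c['T'],3).tolist())
    for t in('brass_shell','steel_shell','mat_line','pin_jar','nut_block','flux_bottle','solder_spool','marker','tweezers'):
        print(t,[(np.round(d['rect']).tolist(),round(d['conf'],2)) for d in robot.look_for(t,n)])
s=robot.observe();print(s)
print(robot.grasp_offset)
E
```

```text
scene 459.73691863567916 252.0643674366747 194.98866567302235 0.0444293362816097 [[-0.403, 0.597, -0.694, 1.362], [0.915, 0.275, -0.295, 0.367], [0.015, -0.754, -0.657, 0.874], [0.0, 0.0, 0.0, 1.0]]
brass_shell [([332.0, 228.0, 17.0, 34.0], 0.97), ([239.0, 160.0, 24.0, 14.0], 0.88), ([178.0, 218.0, 37.0, 21.0], 0.6), ([210.0, 144.0, 26.0, 15.0], 0.59), ([287.0, 171.0, 18.0, 21.0], 0.57)]
steel_shell [([255.0, 198.0, 30.0, 18.0], 0.91)]
mat_line [([133.0, 174.0, 190.0, 124.0], 0.87)]
pin_jar [([272.0, 264.0, 14.0, 21.0], 0.61)]
nut_block [([196.0, 174.0, 7.0, 11.0], 0.43)]
flux_bottle [([380.0, 207.0, 15.0, 32.0], 0.5), ([176.0, 221.0, 37.0, 15.0], 0.27)]
solder_spool [([375.0, 260.0, 27.0, 23.0], 0.88)]
marker [([121.0, 162.0, 42.0, 19.0], 0.69)]
tweezers [([134.0, 177.0, 188.0, 119.0], 0.43)]
top 403.2315840269998 257.5127640427521 192.2038865590103 -0.05063631600354807 [[0.021, -0.986, 0.167, 0.34], [-1.0, -0.021, -0.0, -0.0], [0.004, -0.167, -0.986, 1.016], [0.0, 0.0, 0.0, 1.0]]
brass_shell [([214.0, 244.0, 29.0, 32.0], 0.98), ([268.0, 245.0, 33.0, 30.0], 0.91), ([322.0, 259.0, 31
[... 530 characters left out ...]
, 0.82)]
{'time': 1.0, 'qpos': array([ 1.08798043e+00,  3.41985282e-01,  1.52406598e+00, -3.23372541e-06,
        1.27540809e+00, -1.46010425e-01]), 'qvel': array([-5.13750007e-05,  4.83422090e-04, -5.98175462e-04, -3.27959289e-05,
        4.46385047e-04,  9.52595391e-05]), 'joint_efforts': array([-4.58270570e-04, -4.31135952e+01, -2.44478989e+01,  7.16894749e-02,
        4.83912486e-02, -2.15393817e-05]), 'tool_pos': array([0.17349889, 0.49553695, 0.22676005]), 'tool_rot': array([ 3.14157020e+00, -1.31434462e-04,  1.23399179e+00]), 'contact_force': array([ 0.63257719,  0.4863438 , -0.27308913]), 'torque': array([-0.03957648,  0.04215013,  0.0563197 ]), 'opening': 0.09185802727528135}
0.0188
```

```bash
python3 - <<'E'
import cv2
a=cv2.imread('pics/top0.png'); cv2.imwrite('pics/top0c.png',cv2.resize(a[90:290,60:430],(740,400),interpolation=cv2.INTER_CUBIC))
b=cv2.imread('pics/scene0.png'); cv2.imwrite('pics/scene0c.png',cv2.resize(b[120:320,100:420],(800,500),interpolation=cv2.INTER_CUBIC))
E
```

```text
(no output)
```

View pics/top0c.png

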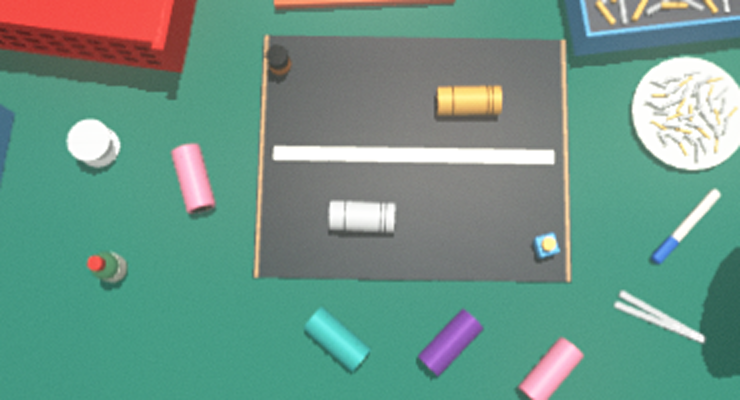

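View pics/scene0c.png

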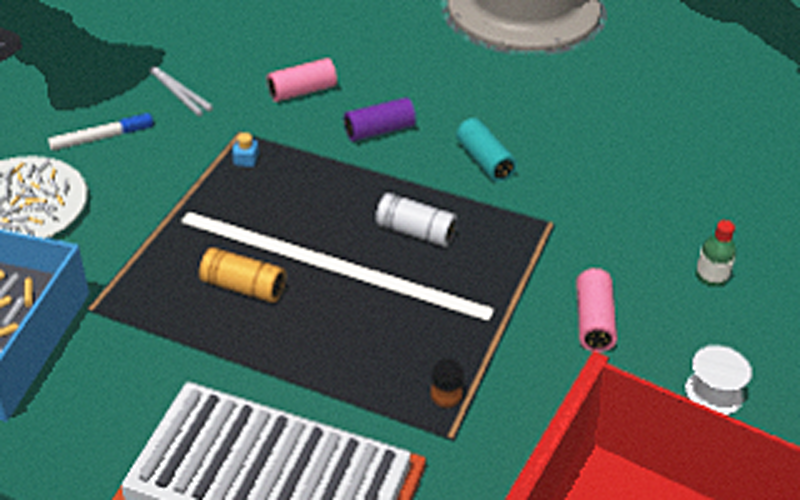

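The candidates for the brass shell in the top picture are: golden (294,140), pink (157,180), teal (229,260), purple (285,261) and pink (335,275). Only the golden one on the mat, on the far side of the line, fits. The silvery one at (241,198) is the steel shell, on the robot's side. Next I measure both and take a close crop.

```bash
cat > m.py <<'E'
from h import *
def seg(c,kind,box):
    hsv=cv2.cvtColor(c['img'],cv2.COLOR_RGB2HSV).astype(int); H,S,V=hsv[...,0],hsv[...,1],hsv[...,2]
    if kind=='brass': m=(H>10)&(H<32)&(S>90)&(V>80)
    else: m=(S<60)&(V>110)
    k=np.zeros_like(m); l,t,w,h=box; k[t:t+h,l:l+w]=1; m=(m&k).astype(np.uint8)
    n,lab,st,_=cv2.connectedComponentsWithStats(m)
    i=1+np.argmax(st[1:,4]); return lab==i
def line(c,box):
    m=seg(c,'line',box); v,u=np.nonzero(m)
    P=np.array([pt(c,a,b,0.004)[:2] for a,b in zip(u,v)])
    r=cv2.minAreaRect((P*1e4).astype(np.float32)); ctr=np.array(r[0])/1e4
    w=np.array(r[1])/1e4
    d=np.linalg.svd(P-P.mean(0),full_matrices=False)[2][0]
    if d[1]<0:d=-d
    return ctr,P.mean(0),d,sorted(w)
def shellpose(cs,masks,x0):
    # fit silhouette outline of cylinder: min area between mask & projected hull
    from scipy.optimize import minimize
    def poly(c,x,y,a):
        e=np.array([np.cos(a),np.sin(a),0]);n=np.array([-np.sin(a),np.cos(a),0]);pts=[]
        for s in(-.04,.04):
            for t in np.linspace(0,2*np.pi,24,endpoint=False):
                p=np.array([x,y,.022])+s*e+.018*(np.cos(t)*n+np.sin(t)*np.array([0,0,1])); pts.append(proj(c,p))
        return cv2.convexHull(np.array(pts,np.float32))
    def cost(q):
        s=0
        for c,m in zip(cs,masks):
            im=np.zeros((384*4,512*4),np.uint8)
            cv2.fillConvexPoly(im,((poly(c,*q)+.5)*4*16).astype(np.int32),1,shift=4)
            im=cv2.resize(im.astype(np.float32),(512,384),interpolation=cv2.INTER_AREA)
            s+=np.abs(im-m).sum()
        return s
    r=minimize(cost,x0,method='Nelder-Mead',options=dict(initial_simplex=[x0]+[np.array(x0)+d for d in np.diag([.006,.006,.08])],xatol=1e-4,fatol=.1))
    return r.x,r.fun
E
python3 - <<'E'
from m import *
t=cam('top');s=cam('scene')
bl={'top':(190,158,155,20),'scene':(165,200,140,55)}
for c,n in((t,'top'),(s,'scene')):
    L=line(c,bl[n]);print(n,[np.round(x,4) for x in L],'ang',np.arctan2(L[2][1],L[2][0]))
MB={}
for nm,bt,bs in(('brass',(270,125,45,30),(172,210,50,35)),('steel',(220,184,45,30),(245,190,45,32))):
    ms=[seg(t,nm,bt),seg(s,nm,bs)]
    v,u=np.nonzero(ms[0]); p=pt(t,u.mean(),v.mean(),.026)
    print(nm,u.mean(),v.mean(),p,[m.sum() for m in ms])
    x0=[p[0],p[1],1.57]
    for cs,mm in(([t,s],ms),([t],ms[:1]),([s],ms[1:])):
        print(shellpose(cs,mm,x0))
def f(u0,u1,v0,v1,c): return cv2.resize(c['img'][v0:v1,u0:u1,::-1],(400,300),interpolation=cv2.INTER_CUBIC)
cv2.imwrite('pics/crop1.png',np.hstack([f(270,318,122,158,t),f(220,268,180,216,t)]))
# others
for n,u,v,z in(('jar',199,122,.04),('nut',333,213,.034),('orange L',198,92,.0),('matFL',192.5,108,.004),('matFR',342,110,.004),('matNR',345,230,.004),('matNL',188,228,.004)):
    print(n,pt(t,u,v,z))
E
```

```text
top [array([ 0.5773, -0.0221]), array([ 0.5771, -0.0261]), array([-0.0245,  0.9997]), array([0.0503, 0.3873])] ang 1.5952567439741037
scene [array([ 0.577 , -0.0237]), array([ 0.577 , -0.0167]), array([-0.0075,  1.    ]), array([0.0205, 0.3633])] ang 1.5782757504111233
brass 294.1713665943601 139.65075921908894 [ 0.6464283  -0.09122945  0.026     ] [np.int64(461), np.int64(449)]
(array([ 0.64702678, -0.09218176,  1.62184254]), np.float64(107.0))
(array([ 0.64786028, -0.09077915,  1.59962517]), np.float64(20.3125))
(array([ 0.64559461, -0.0944479 ,  1.61719224]), np.float64(51.3125))
steel 242.2128514056225 197.80562248995983 [0.49345419 0.03715113 0.026     ] [np.int64(1245), np.int64(377)]
(array([0.49400055, 0.037144  , 1.54683502]), np.float64(839.375))
(array([0.50181799, 0.0391857 , 1.40151757]), np.float64(763.3125))
(array([0.49120391, 0.03682003, 1.55959313]), np.float64(43.75))
jar [0.68335552 0.1516054  0.04      ]
nut [ 0.45926707 -0.18701709  0.034     ]
orange L [0.78163951 0.16459323 0.        ]
matFL [0.73452674 0.17631666 0.004     ]
matFR [ 0.73808889 -0.2199383   0.004     ]
matNR [ 0.42048527 -0.22265601  0.004     ]
matNL [0.41716355 0.17206909 0.004     ]
```

View pics/crop1.png

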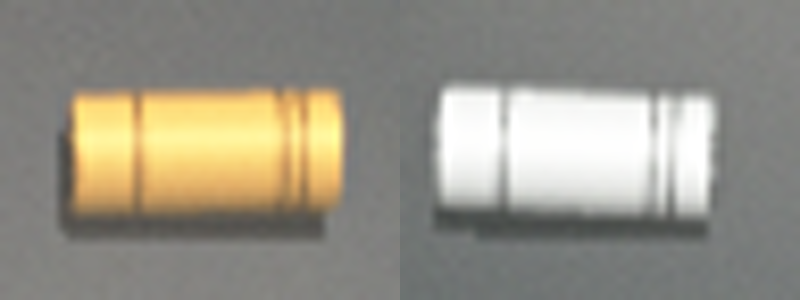

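View pics/scene0.png

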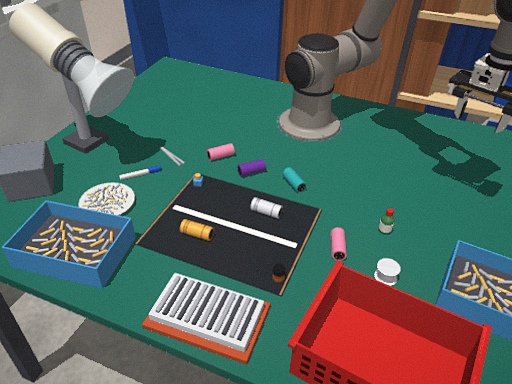

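View pics/top0.png

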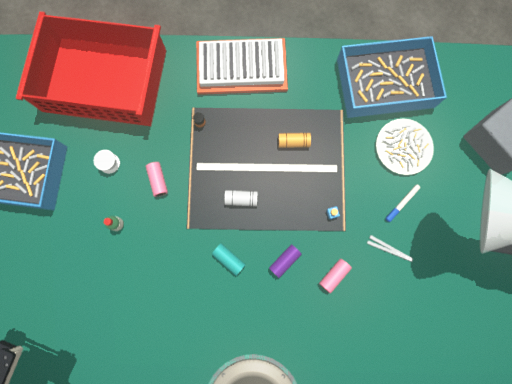

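The crop confirms it: golden with dark rings on the left, silvery with dark rings on the right. The white threshold let in mat pixels in the top view, so I tighten it there.

```bash
sed -i "s/m=(S<60)&(V>110)/m=(S<60)\&(V>TH)/; s/^def seg/TH=165\ndef seg/" m.py
cat > run.py <<'E'
from m import *
import m
t=cam('top');s=cam('scene')
for th in(150,170,190):
    m.TH=th
    L=line(t,(190,158,155,20));print(th,[np.round(x,4) for x in L],'ang',np.arctan2(L[2][1],L[2][0]))
    L=line(s,(165,200,140,55));print(th,[np.round(x,4) for x in L],'ang',np.arctan2(L[2][1],L[2][0]))
    a=seg(t,'steel',(220,184,45,30));m.TH=110 ;b=seg(s,'steel',(245,190,45,32))
    for cs,mm in(([t,s],[a,b]),([t],[a])): print(shellpose(cs,mm,[.494,.037,1.55]),a.sum())
E
python3 run.py
```

```text
150 [array([ 0.5783, -0.0224]), array([ 0.5783, -0.0234]), array([-0.0097,  1.    ]), array([0.0219, 0.364 ])] ang 1.5804931881251432
150 [array([ 0.5772, -0.0228]), array([ 0.5771, -0.0161]), array([-0.0073,  1.    ]), array([0.0187, 0.3616])] ang 1.5780858438900505
(array([0.4947703 , 0.03971633, 1.54456007]), np.float64(130.75)) 478
(array([0.49575193, 0.0416005 , 1.54463788]), np.float64(33.9375)) 478
170 [array([ 0.5783, -0.0226]), array([ 0.5785, -0.0231]), array([-0.0072,  1.    ]), array([0.0204, 0.3636])] ang 1.5779917353397575
170 [array([ 0.577 , -0.0234]), array([ 0.577, -0.016]), array([-0.0068,  1.    ]), array([0.0183, 0.3604])] ang 1.5776148789090867
(array([0.49464362, 0.03977532, 1.53893218]), np.float64(144.75)) 445
(array([0.4957392 , 0.04115268, 1.54612409]), np.float64(46.3125)) 445
190 [array([ 0.5785, -0.0213]), array([ 0.5784, -0.0224]), array([-0.0057,  1.    ]), array([0.0197, 0.3611])] ang 1.5764840863975533
190 [array([ 0.5772, -0.0234]), array([ 0.5771, -0.0158]), array([-0.0071,  1.    ]), array([0.018 , 0.3604])] ang 1.5779270455592243
(array([0.49339559, 0.03995421, 1.54862151]), np.float64(165.75)) 394
(array([0.49546539, 0.04095617, 1.50861425]), np.float64(85.75)) 394
```

Measurements, all consistent with the given sizes:

| Item | x, y (m) | Axis angle | Distance from the line |
|---|---|---|---|
| Line middle | 0.5777, -0.0227 | 1.578 | – |
| Brass shell | 0.647, -0.092 | about 1.61 | +69 mm |
| Steel shell | 0.495, 0.040 | about 1.545 | -82 mm |

I will push with both fingers 30 mm apart, spread along the shell, with the tips about 7 mm above mid-height. First I turn and travel to behind the brass shell.

Request:
move_arm([
  [30, 0, 0, 0, 0, 0, -0.172],
  [30, 0, 0, 0, 0, 0, -0.172],
  [30, -45, 39, 0, 0, 0, 0],
  [30, -45, 39, 0, 0, 0, 0],
  [30, -45, 39, 0, 0, 0, 0],
  [30, -45, 39, 0, 0, 0, 0],
  [30, -45, 39, 0, 0, 0, 0],
  [30, -45, 39, 0, 0, 0, 0],
  [30, -45, 39, 0, 0, 0, 0],
  [30, -45, 39, 0, 0, 0, 0],
  [30, -45, 39, 0, 0, 0, 0],
  [30, -45, 39, 0, 0, 0, 0],
])

```text
time: 2.7
tool_pos: [0.5837, 0.0439, 0.2279]
tool_rot: [3.136, -0.004, 1.598]
contact_force: [1.1, 1.0, 0.8]
opening: 0.0298
```

Request:
move_arm([
  [30, -35, 27, 0, 0, 0, 0.01],
  [30, -35, 27, 0, 0, 0, 0.01],
  [30, -34, 27, 0, 0, 0, 0],
  [30, -34, 27, 0, 0, 0, 0],
  [30, 0, 0, 45, 0, 0, 0],
  [30, 0, 0, 45, 0, 0, 0],
  [30, 0, 0, 30, 0, 0, 0],
  [30, 0, 0, 0, 0, 0, 0],
])

```text
time: 3.7
tool_pos: [0.7003, -0.1033, 0.1026]
tool_rot: [3.135, -0.003, 1.57]
contact_force: [0.9, -0.5, 1.0]
opening: 0.0301
```

```bash
python3 - <<'E'
from h import *
s=robot.observe();print(s['tool_pos'],s['tool_rot'],s['qpos'])
t=cam('top');c=cam('scene');save(c,'scene1.png')
f=lambda c,u0,u1,v0,v1:cv2.resize(c['img'][v0:v1,u0:u1,::-1],(400,300),interpolation=cv2.INTER_CUBIC)
cv2.imwrite('pics/c1.png',np.hstack([f(t,230,350,90,180),f(c,150,310,160,280)]))
E
```

```text
[ 0.70028647 -0.10328585  0.10255884] [ 3.13488556 -0.00346783  1.57027725] [-0.25686147  0.77885822  1.10902139  0.00533009  1.24810856 -1.82880319]
```

View pics/c1.png

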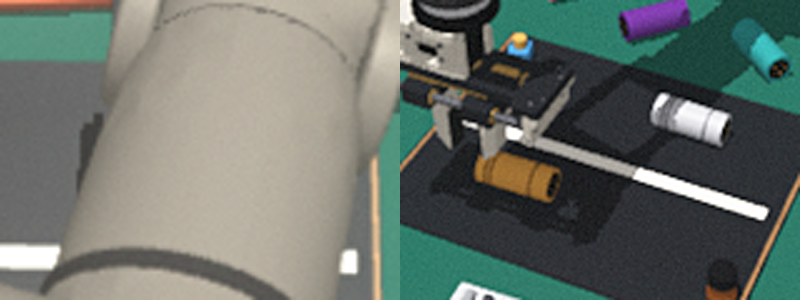

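The top view is blocked by the arm; the scene crop shows the fingers high behind the brass shell (scene pixel about (253,230)). I shift 11 mm left and go down to tip height 31 mm.

Request:
move_arm([
  [30, 11, 0, 25, -0.006, 0, -0.008],
  [30, 0, 0, 25, 0, 0, 0],
  [30, 0, 0, 15, 0, 0, 0],
  [30, 0, 0, 5, 0, 0, 0],
  [30, 0, 0, 0, 0, 0, 0],
])

```text
time: 4.42
tool_pos: [0.71, -0.0935, 0.0458]
tool_rot: [3.105, 0.003, 1.579]
contact_force: [0.6, -0.2, -0.3]
opening: 0.0302
```

```bash
python3 - <<'E'
from h import *
s=robot.observe();print(s['tool_pos'],s['tool_rot'],s['contact_force'])
c=cam('scene')
f=lambda c,u0,u1,v0,v1:cv2.resize(c['img'][v0:v1,u0:u1,::-1],(800,600),interpolation=cv2.INTER_CUBIC)
cv2.imwrite('pics/c2.png',f(c,150,270,180,270))
E
```

```text
[ 0.70995305 -0.09354744  0.04584696] [3.10490132e+00 2.75016003e-03 1.57907401e+00] [ 0.55117457 -0.2132729  -0.28690058]
```

View pics/c2.png

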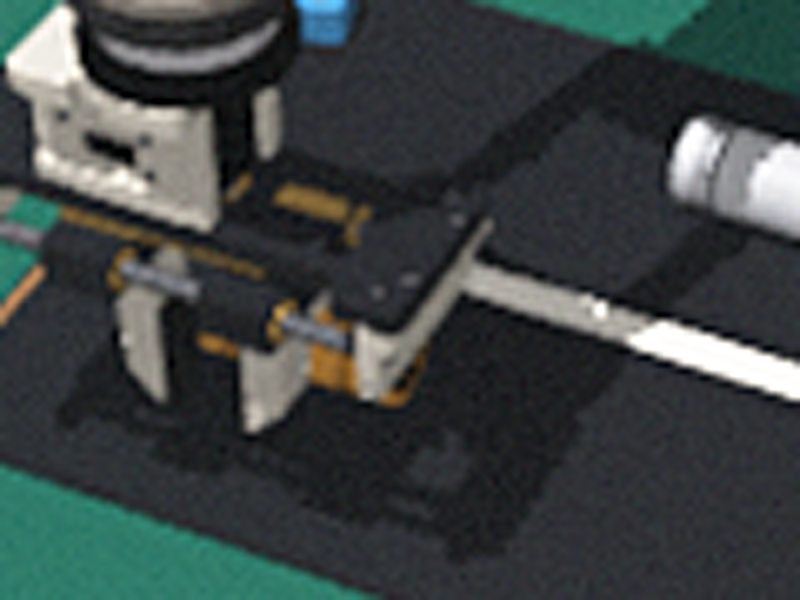

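Request:
move_arm([
  [30, 0, 0, 7, 0.036, 0, 0],
  [30, 0, -5, 7, 0, 0, 0],
  [30, 0, 0, 0, 0, 0, 0],
  [30, 0, 0, 0, 0, 0, 0],
])

```text
time: 4.97
tool_pos: [0.7063, -0.0943, 0.035]
tool_rot: [3.136, 0.004, 1.579]
contact_force: [0.8, 0.5, 0.9]
opening: 0.0302
```

```bash
python3 - <<'E'
from h import *
s=robot.observe();print(s['tool_pos'],s['tool_rot'],s['contact_force'],s['qvel'])
E
```

```text
[ 0.7063022  -0.09430132  0.03495093] [3.13571741 0.00399202 1.57866551] [0.75819064 0.50473008 0.90701248] [-0.00204799 -0.0026192   0.01280148  0.00045908 -0.00308873 -0.00189494]
```

Request:
move_arm([
  [30, 0, -5, 5, 0.003, 0, 0],
  [30, 0, -6, 1, 0, 0, 0],
  [30, 0, -6, 0, 0, 0, 0],
  [30, 0, -6, 0, 0, 0, 0],
  [30, 0, -6, 0, 0, 0, 0],
])

```text
time: 5.6
tool_pos: [0.6754, -0.0946, 0.029]
tool_rot: [3.138, 0.004, 1.579]
contact_force: [0.4, 0.6, -0.1]
opening: 0.0298
```

```bash
python3 - <<'E'
from h import *
s=robot.observe();print(s['tool_pos'],s['tool_rot'],s['contact_force'],s['qvel'])
E
```

```text
[ 0.67537015 -0.09463141  0.02899695] [3.13810353 0.00415539 1.57862314] [ 0.4258446   0.63182422 -0.13903417] [-0.02007836 -0.08524699  0.1830344   0.00043725 -0.09974129 -0.01819208]
```

Request:
move_arm([
  [30, 0, -5, 0, 0, 0, 0],
  [30, 0, -5, 0, 0, 0, 0],
  [30, 0, -5, 0, 0, 0, 0],
  [30, 0, -5, 0, 0, 0, 0],
  [30, 0, -5, 0, 0, 0, 0],
  [30, 0, -5, 0, 0, 0, 0],
])

```text
time: 6.35
tool_pos: [0.6435, -0.095, 0.0293]
tool_rot: [3.137, 0.004, 1.579]
contact_force: [0.0, 0.2, 0.5]
opening: 0.0301
```

```bash
python3 - <<'E'
from h import *
s=robot.observe();print(s['tool_pos'],s['tool_rot'],s['contact_force'])
c=cam('scene');t=cam('top')
f=lambda c,u0,u1,v0,v1:cv2.resize(c['img'][v0:v1,u0:u1,::-1],(400,300),interpolation=cv2.INTER_CUBIC)
cv2.imwrite('pics/c3.png',np.hstack([f(c,150,270,180,270),f(t,230,350,100,190)]))
E
```

```text
[ 0.64350062 -0.09496612  0.02928999] [3.13718961 0.0043763  1.57859809] [0.02100991 0.20672455 0.48018808]
```

View pics/c3.png

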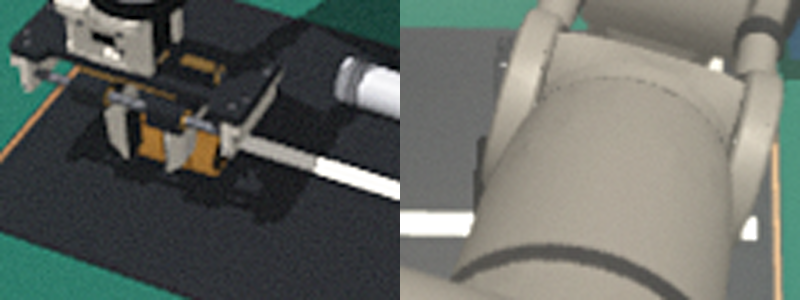

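The fingers are behind the brass shell and it appears to have moved with them (scene around (207,223)). I keep pushing, slow towards the end, stop short, then lift and look.

Request:
move_arm([
  [30, 0, -5, 0, 0, 0, 0],
  [30, 0, -5, 0, 0, 0, 0],
  [30, 0, -5, 0, 0, 0, 0],
  [30, 0, -5, 0, 0, 0, 0],
  [30, 0, -3, 0, 0, 0, 0],
  [30, 0, -2, 0, 0, 0, 0],
  [30, 0, -1, 0, 0, 0, 0],
  [30, 0, 0, 0, 0, 0, 0],
])

```text
time: 7.45
tool_pos: [0.6156, -0.0952, 0.0292]
tool_rot: [3.137, 0.004, 1.578]
contact_force: [-0.6, 0.1, -0.3]
opening: 0.0305
```

```bash
python3 - <<'E'
from h import *
s=robot.observe();print(s['tool_pos'],s['tool_rot'],s['contact_force'])
c=cam('scene')
f=lambda c,u0,u1,v0,v1:cv2.resize(c['img'][v0:v1,u0:u1,::-1],(800,600),interpolation=cv2.INTER_CUBIC)
cv2.imwrite('pics/c4.png',f(c,150,270,160,250))
E
```

```text
[ 0.61558234 -0.09517872  0.02921947] [3.13747107 0.00427918 1.57842193] [-0.59258305  0.1294139  -0.29404412]
```

View pics/c4.png

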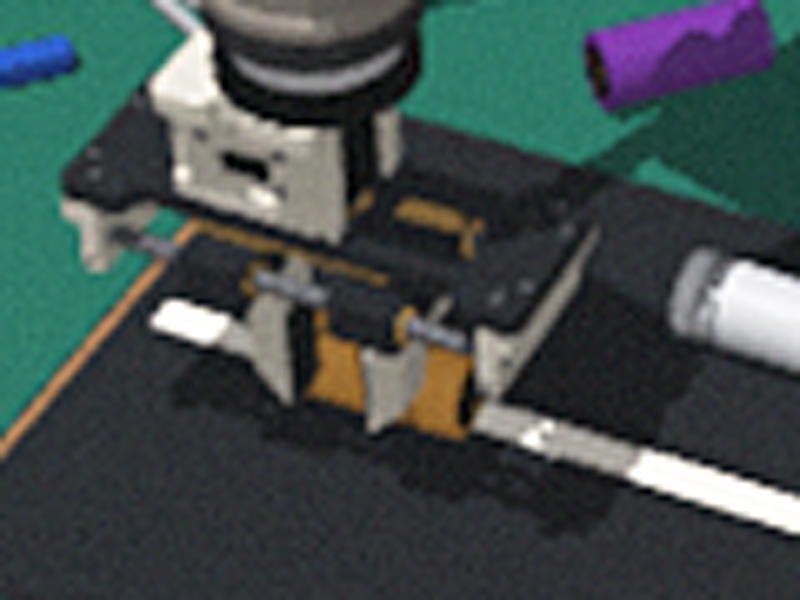

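Request:
move_arm([
  [30, 0, 6, 0, 0, 0, 0],
  [30, 0, 8, 0, 0, 0, 0],
  [30, 0, 0, -50, 0, 0, 0],
  [30, 0, 0, -50, 0, 0, 0],
  [30, 0, -40, -20, 0, 0, 0],
  [30, 0, -40, 0, 0, 0, 0],
  [30, 0, 0, 0, 0, 0, 0],
])

```text
time: 8.38
tool_pos: [0.5515, -0.0953, 0.1523]
tool_rot: [3.136, 0.005, 1.579]
contact_force: [0.9, 0.7, 0.6]
opening: 0.03
```

```bash
cat > look.py <<'E'
from m import *
import sys,m
s=robot.observe();print(s['time'],s['tool_pos'],s['tool_rot'])
c=cam('scene')
cv2.imwrite('pics/%s.png'%sys.argv[1],cv2.resize(c['img'][150:270,150:310,::-1],(800,600),interpolation=cv2.INTER_CUBIC))
for nm,b in(('brass',(172,170,70,70)),):
    k=seg(c,nm,b); print(k.sum()); v,u=np.nonzero(k); print(u.min(),u.max(),v.min(),v.max())
    for x in(.58,.59): print(shellpose([c],[k],[x,-.094,1.58]))
E
python3 look.py c5
```

```text
8.375 [ 0.55152648 -0.09527767  0.152284  ] [3.13589477 0.0048718  1.5792739 ]
420
190 223 205 225
(array([ 0.58618885, -0.09706042,  1.61092148]), np.float64(51.875))
(array([ 0.58627148, -0.09666485,  1.60772923]), np.float64(51.75))
```

View pics/c5.png

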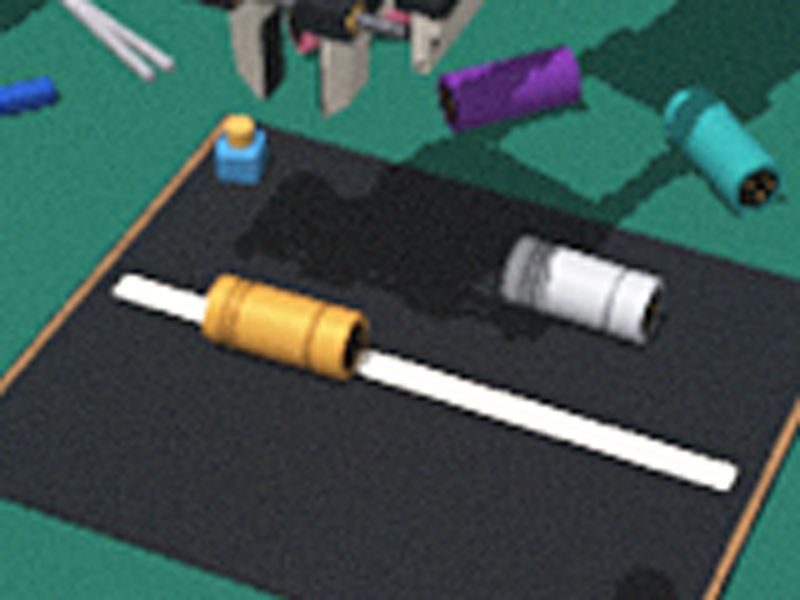

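The scene crop shows brass across the line's far edge, centre about (207,215). That puts it 8–9 mm beyond the line's middle, and aligned. I nudge it about 9 mm more.

Request:
move_arm([
  [30, 0, 45, 0, 0, 0, 0],
  [30, 0, 40, 0, 0, 0, 0],
  [30, 0, 0, 0, 0, 0, 0],
  [30, 0, 0, 40, 0, 0, 0],
  [30, 0, 0, 40, 0, 0, 0],
  [30, 0, 0, 25, 0, 0, 0],
  [30, 0, 0, 5, 0, 0, 0],
  [30, 0, 0, 0, 0, 0, 0],
])

```text
time: 9.43
tool_pos: [0.6472, -0.0955, 0.0392]
tool_rot: [3.13, 0.006, 1.58]
contact_force: [0.3, -0.6, -0.8]
opening: 0.0301
```

Request:
move_arm([
  [30, 0, -5, 9, 0.008, 0, 0],
  [30, 0, -5, 2, 0, 0, 0],
  [30, 0, -4, 0, 0, 0, 0],
  [30, 0, -4, 0, 0, 0, 0],
  [30, 0, -4, 0, 0, 0, 0],
])

```text
time: 10.05
tool_pos: [0.6257, -0.0964, 0.0308]
tool_rot: [3.133, 0.008, 1.58]
contact_force: [-0.3, 0.3, -0.1]
opening: 0.0301
```

Request:
move_arm([
  [30, 0, -3, 1.5, 0.004, 0, 0],
  [30, 0, -3, 0, 0, 0, 0],
  [30, 0, -3, 0, 0, 0, 0],
  [30, 0, -3, 0, 0, 0, 0],
  [30, 0, -3, 0, 0, 0, 0],
  [30, 0, -1.5, 0, 0, 0, 0],
  [30, 0, -1, 0, 0, 0, 0],
  [30, 0, 0, 0, 0, 0, 0],
])

```text
time: 11.05
tool_pos: [0.607, -0.0966, 0.0294]
tool_rot: [3.137, 0.008, 1.58]
contact_force: [-0.3, 0.4, -0.4]
opening: 0.0296
```

```bash
python3 - <<'E'
from h import *
s=robot.observe();print(s['tool_pos'],s['tool_rot'],s['contact_force'])
E
```

```text
[ 0.60700417 -0.09659949  0.02944571] [3.13688543 0.00798235 1.58003759] [-0.28655287  0.44776583 -0.40671455]
```

Request:
move_arm([
  [30, 0, 6, 0, 0, 0, 0],
  [30, 0, 8, 0, 0, 0, 0],
  [30, 0, 0, -50, 0, 0, 0],
  [30, 0, 0, -50, 0, 0, 0],
  [30, 0, -45, -15, 0, 0, 0],
  [30, 25, -45, 0, 0, 0, 0],
  [30, 35, -45, 0, 0, 0, 0],
  [30, 35, -45, 0, 0, 0, 0],
  [30, 35, -20, 0, 0, 0, 0],
  [30, 0, 0, 0, 0, 0, 0],
])

```text
time: 12.3
tool_pos: [0.4202, 0.0349, 0.1463]
tool_rot: [3.13, 0.009, 1.579]
contact_force: [0.2, -0.7, 1.0]
opening: 0.0305
```

```bash
python3 look.py c6; python3 - <<'E'
from m import *
import m
m.TH=110
c=cam('scene');t=cam('top');save(t,'top6.png')
k=seg(c,'steel',(245,185,50,37));print(k.sum(),shellpose([c],[k],[.494,.037,1.55]))
E
```

```text
12.3 [0.42015643 0.03490326 0.14625396] [3.13030907 0.00922713 1.5791003 ]
420
192 224 203 223
(array([ 0.57806767, -0.0963405 ,  1.61668931]), np.float64(50.6875))
(array([ 0.5780418 , -0.09658725,  1.60923481]), np.float64(50.625))
381 (array([0.49144265, 0.03679409, 1.5406487 ]), np.float64(40.5))
```

View pics/c6.png

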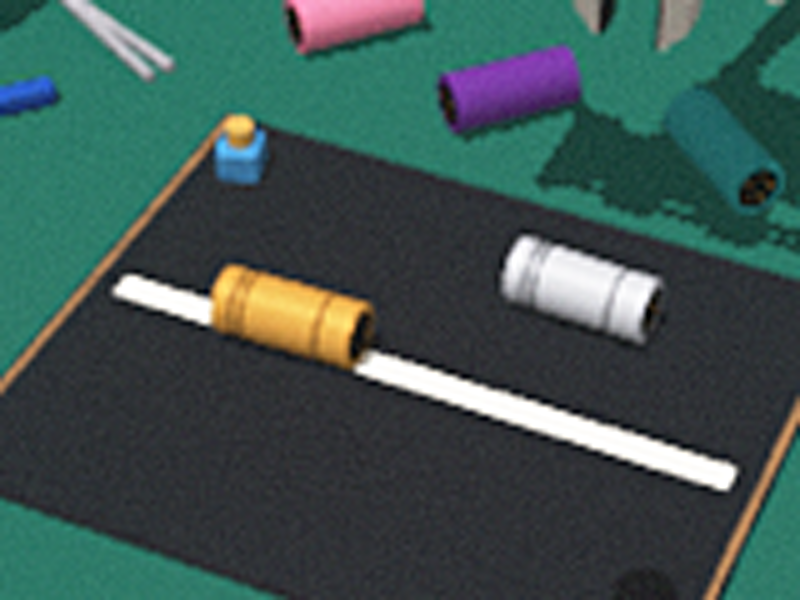

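View pics/top6.png

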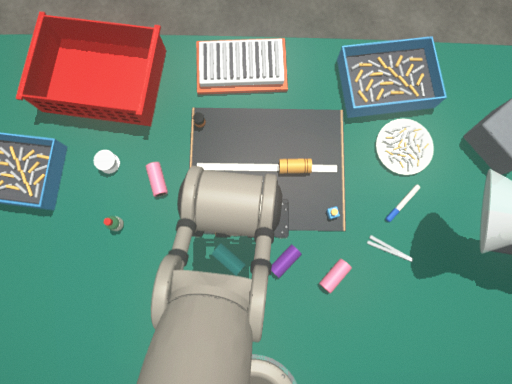

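Brass now lies on the line: scene fit x = 0.578 against the line's 0.5776, top pixel (295,166). I check it from the top camera too.

```bash
python3 - <<'E'
from m import *
t=cam('top')
k=seg(t,'brass',(270,150,50,32)); print(k.sum(),shellpose([t],[k],[.578,-.096,1.58]))
for b in((198,158,76,18),(315,158,30,18)):
    L=line(t,b);print([np.round(x,4) for x in L])
E
```

```text
458 (array([ 0.57991976, -0.09308052,  1.60372487]), np.float64(26.1875))
[array([0.5715, 0.0575]), array([0.5735, 0.0657]), array([-0.0488,  0.9988]), array([0.0316, 0.1935])]
[array([ 0.5806, -0.1758]), array([ 0.5797, -0.1742]), array([0.011 , 0.9999]), array([0.0185, 0.0572])]
```

Both cameras agree that brass is within about 1 mm of the line. Now the steel shell: go down on its near side.

Request:
move_arm([
  [30, 4, 5, 35, 0.008, 0, 0],
  [30, 0, 0, 35, 0, 0, 0],
  [30, 0, 0, 25, 0, 0, 0],
  [30, 0, 0, 10, 0, 0, 0],
  [30, 0, 0, 0, 0, 0, 0],
  [30, 0, 0, 0, 0, 0, 0],
])

```text
time: 13.25
tool_pos: [0.4348, 0.0311, 0.0388]
tool_rot: [3.132, 0.011, 1.569]
contact_force: [-0.5, -0.5, -0.6]
opening: 0.0299
```

Request:
move_arm([
  [30, 8, 3, 9, 0.006, 0.011, -0.009],
  [30, 0, 4, 2, 0, 0, 0],
  [30, 0, 5, 0, 0, 0, 0],
  [30, 0, 5, 0, 0, 0, 0],
  [30, 0, 5, 0, 0, 0, 0],
])

```text
time: 13.88
tool_pos: [0.4598, 0.0398, 0.0289]
tool_rot: [3.134, -0.001, 1.579]
contact_force: [-0.4, 0.0, 0.8]
opening: 0.0296
```

Request:
move_arm([
  [30, 0, 5, 0, 0, 0, 0],
  [30, 0, 5, 0, 0, 0, 0],
  [30, 0, 5, 0, 0, 0, 0],
  [30, 0, 5, 0, 0, 0, 0],
  [30, 0, 5, 0, 0, 0, 0],
  [30, 0, 5, 0, 0, 0, 0],
  [30, 0, 5, 0, 0, 0, 0],
  [30, 0, 5, 0, 0, 0, 0],
])

```text
time: 14.88
tool_pos: [0.5027, 0.0401, 0.0293]
tool_rot: [3.134, -0.0, 1.579]
contact_force: [-0.9, -0.1, -0.4]
opening: 0.0299
```

```bash
python3 look.py c7 >/dev/null
```

```text
(no output)
```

View pics/c7.png

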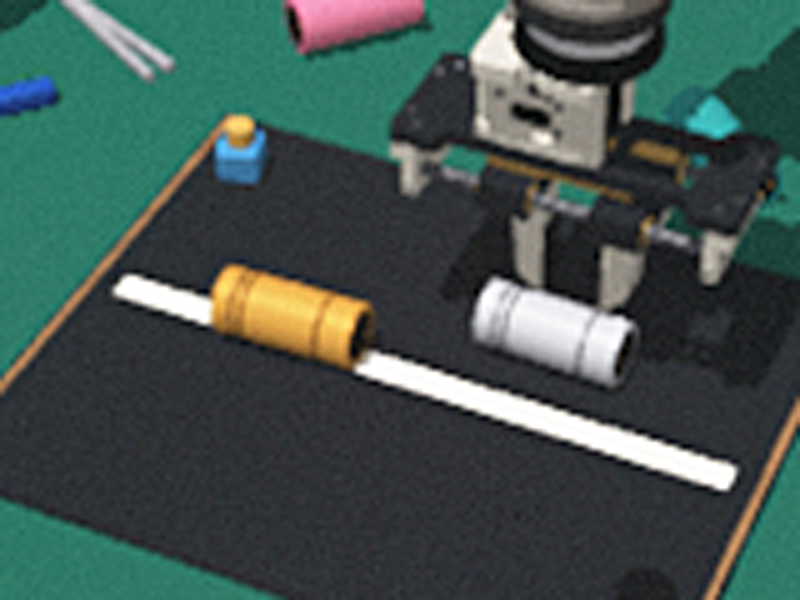

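The steel shell (scene centre about (261,217)) is rolling parallel to the line, ahead of the fingers. I carry on to a stop slightly short.

Request:
move_arm([
  [30, 0, 5, 0, 0, 0, 0],
  [30, 0, 5, 0, 0, 0, 0],
  [30, 0, 5, 0, 0, 0, 0],
  [30, 0, 5, 0, 0, 0, 0],
  [30, 0, 5, 0, 0, 0, 0],
  [30, 0, 4, 0, 0, 0, 0],
  [30, 0, 3, 0, 0, 0, 0],
  [30, 0, 2, 0, 0, 0, 0],
  [30, 0, 1, 0, 0, 0, 0],
  [30, 0, 0, 0, 0, 0, 0],
])

```text
time: 16.18
tool_pos: [0.5408, 0.0403, 0.0295]
tool_rot: [3.134, -0.0, 1.579]
contact_force: [-0.5, -0.5, -0.8]
opening: 0.03
```

```bash
cat > look2.py <<'E'
from m import *
import m,sys
m.TH=110
s=robot.observe();print(s['time'],s['tool_pos'],s['contact_force'])
c=cam('scene')
cv2.imwrite('pics/%s.png'%sys.argv[1],cv2.resize(c['img'][150:270,150:310,::-1],(800,600),interpolation=cv2.INTER_CUBIC))
k=seg(c,'brass',(172,170,70,70));print('brass',shellpose([c],[k],[.578,-.096,1.6])) 
# steel: minus line: mask out the line's pixels outside candidate; search x with IoU restricted to y-range
hsv=cv2.cvtColor(c['img'],cv2.COLOR_RGB2HSV).astype(int)
v,u=np.mgrid[0:384,0:512]
# crop to columns between the shell ends found by hand
l,r=map(int,sys.argv[2:4]);t,b=map(int,sys.argv[4:6])
k=seg(c,'steel',(l,t,r-l,b-t)); print('steel',k.sum(),shellpose([c],[k],[float(sys.argv[6]),.039,1.57]))
E
python3 look2.py c8 232 290 195 245 .57
```

```text
16.175 [0.54077982 0.04032935 0.02950048] [-0.45502187 -0.49244531 -0.78236026]
brass (array([ 0.57794987, -0.09659427,  1.61213382]), np.float64(50.625))
steel 819 (array([0.57686919, 0.03399411, 1.60727691]), np.float64(410.3125))
```

View pics/c8.png

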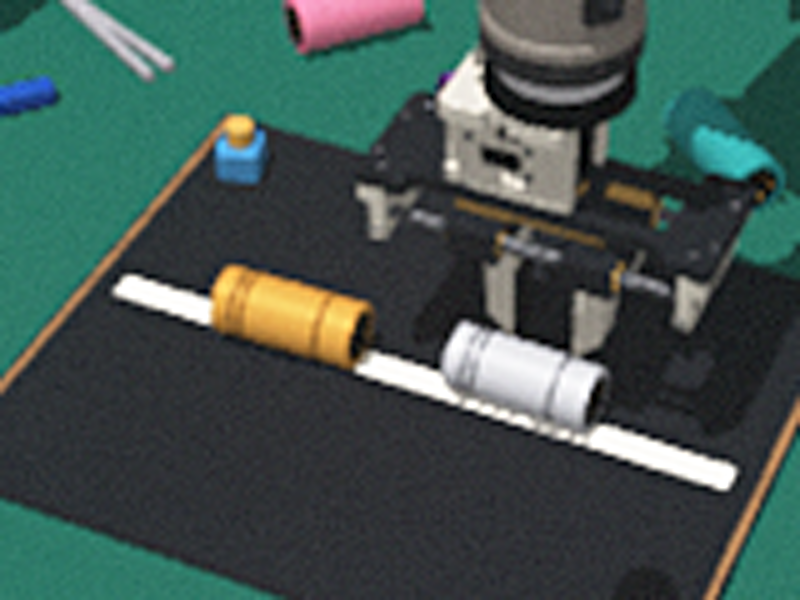

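Steel now touches the line from the near side, with its centre at scene (255,225), a little short. The line pixels spoil the fit, so I leave the line's area out of the cost.

```bash
cat > st.py <<'E'
from m import *
import m,sys
from scipy.optimize import minimize
m.TH=110
def poly(c,x,y,a):
    e=np.array([np.cos(a),np.sin(a),0]);n=np.array([-np.sin(a),np.cos(a),0])
    return cv2.convexHull(np.array([proj(c,np.array([x,y,.022])+s*e+.018*(np.cos(t)*n+np.sin(t)*np.array([0,0,1]))) for s in(-.04,.04) for t in np.linspace(0,6.2832,24,endpoint=False)],np.float32))
def fit(c,x0,box,lx):
    S=cv2.cvtColor(c['img'],cv2.COLOR_RGB2HSV).astype(int)
    mk=(S[...,1]<60)&(S[...,2]>110)
    d=np.array([-.0072,1]);n=np.array([1,.0072]);C=np.array([lx,-.0227])
    q=np.array([proj(c,[*(C+s*.19*d+w*.0105*n),.004]) for s,w in((1,1),(1,-1),(-1,-1),(-1,1))],np.float32)
    ig=np.zeros((384,512),np.uint8);cv2.fillConvexPoly(ig,((q+.5)*16).astype(np.int32),1,shift=4)
    W=np.zeros((384,512));l,t,w,h=box;W[t:t+h,l:l+w]=1
    W[(ig>0)]=0
    def cost(p):
        im=np.zeros((1536,2048),np.uint8);cv2.fillConvexPoly(im,((poly(c,*p)+.5)*64).astype(np.int32),1,shift=4)
        im=cv2.resize(im.astype(np.float32),(512,384),interpolation=cv2.INTER_AREA)
        # gripper overlap is handled by box choice
        return (W*np.abs(im-mk)).sum()
    r=minimize(cost,x0,method='Nelder-Mead',options=dict(initial_simplex=[x0]+[np.array(x0)+d for d in np.diag([.006,.006,.05])],xatol=1e-4,fatol=.1))
    o=cv2.resize(c['img'][150:270,150:310,::-1],(800,600),interpolation=cv2.INTER_CUBIC)
    P=(poly(c,*r.x)[:,0]+.5-[150,150])*5-.5
    cv2.polylines(o,[P.astype(np.int32)],True,(0,0,255),1)
    return r.x,r.fun,o
E
cat > s1.py <<'E'
from st import *
c=cam('scene')
for x in(.565,.572):
    p,f,o=fit(c,[x,.038,1.56],(232,212,48,30),.577);print(p,f)
cv2.imwrite('pics/%s.png'%sys.argv[1],o)
E
python3 s1.py f1
```

```text
[0.56782779 0.03503687 1.58073781] 94.4375
[0.56790334 0.03520188 1.57770165] 94.9375
```

View pics/f1.png

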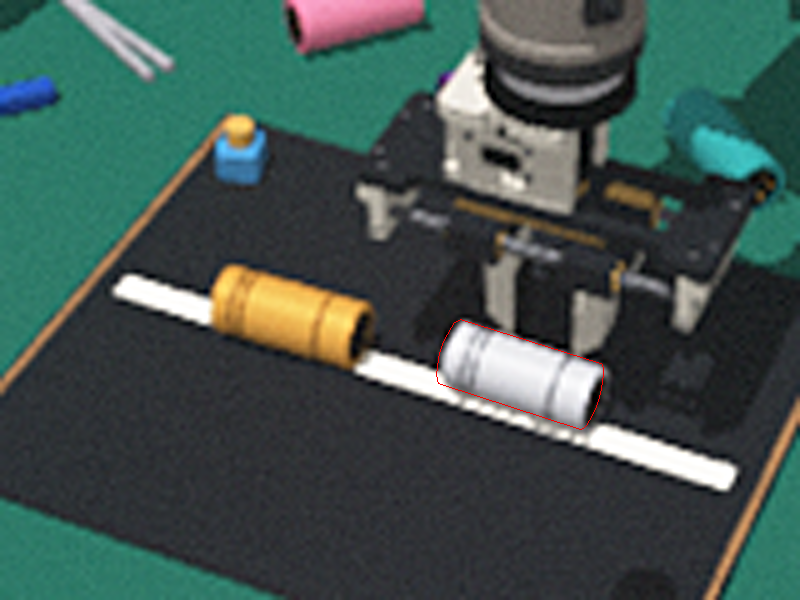

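The overlay fits well: steel is 9 mm short of the line's middle.

Request:
move_arm([
  [30, 0, 2, 0, 0, 0, 0],
  [30, 0, 2.5, 0, 0, 0, 0],
  [30, 0, 2, 0, 0, 0, 0],
  [30, 0, 1, 0, 0, 0, 0],
  [30, 0, 0, 0, 0, 0, 0],
  [30, 0, 0, 0, 0, 0, 0],
])

```text
time: 17.02
tool_pos: [0.5487, 0.0404, 0.0296]
tool_rot: [3.134, -0.0, 1.579]
contact_force: [-0.5, 0.7, 1.1]
opening: 0.03
```

```bash
sed -i 's/(232,212,48,30)/(230,212,50,30)/;s/for x in(.565,.572)/print(robot.observe()["tool_pos"])\nfor x in(.565,.572)/' s1.py; python3 s1.py f2
```

```text
[0.54865601 0.04039004 0.02956938]
[0.57614459 0.03519619 1.58289486] 113.875
[0.57613363 0.03530933 1.58391205] 114.125
```

View pics/f2.png

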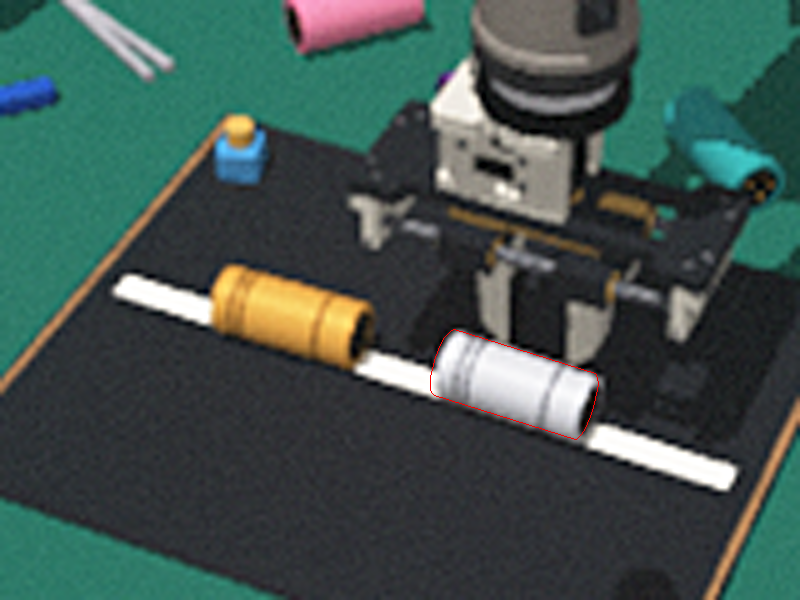

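Steel is within about 1 mm of the line's middle. I back off, lift clear, and check both shells from both cameras.

Request:
move_arm([
  [30, 0, -6, 0, 0, 0, 0],
  [30, 0, -10, 0, 0, 0, 0],
  [30, 0, -10, -20, 0, 0, 0],
  [30, 0, -20, -50, 0, 0, 0],
  [30, 40, -30, -50, 0, 0, 0],
  [30, 50, -30, 0, 0, 0, 0],
  [30, 60, -20, 0, 0, 0, 0],
  [30, 60, -20, 0, 0, 0, 0],
  [30, 60, 0, 0, 0, 0, 0],
  [30, 50, 0, 0, 0, 0, 0],
  [30, 0, 0, 0, 0, 0, 0],
])

```text
time: 18.45
tool_pos: [0.3936, 0.359, 0.147]
tool_rot: [3.133, -0.003, 1.576]
contact_force: [0.2, -1.1, 0.1]
opening: 0.0301
```

```bash
python3 s1.py f3; python3 - <<'E'
from st import *
t=cam('top');c=cam('scene');s=robot.observe();print(s['time'],s['tool_pos'],s['contact_force'])
k=seg(t,'brass',(270,150,50,32));print('brass top',shellpose([t],[k],[.578,-.096,1.58]))
k=seg(c,'brass',(172,170,70,70));print('brass scene',shellpose([c],[k],[.578,-.096,1.6]))
cv2.imwrite('pics/top9.png',cv2.resize(t['img'][90:290,60:430,::-1],(740,400),interpolation=cv2.INTER_CUBIC))
E
```

```text
[0.39355604 0.35739748 0.14681926]
[0.5756276  0.03532144 1.56673017] 23.125
[0.5758529  0.03545229 1.57006747] 23.5
18.6 [0.3942258  0.35554115 0.14693708] [0.28512116 0.13268886 1.02273318]
brass top (array([ 0.58006652, -0.09307825,  1.61624302]), np.float64(28.6875))
brass scene (array([ 0.57794987, -0.09659427,  1.61213382]), np.float64(51.625))
```

View pics/top9.png

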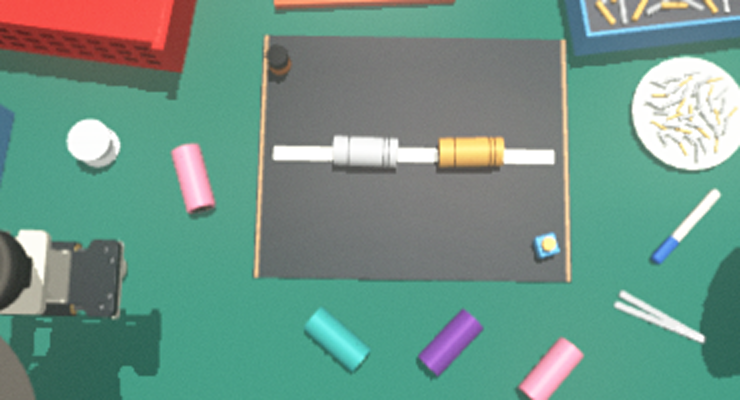

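View pics/f3.png

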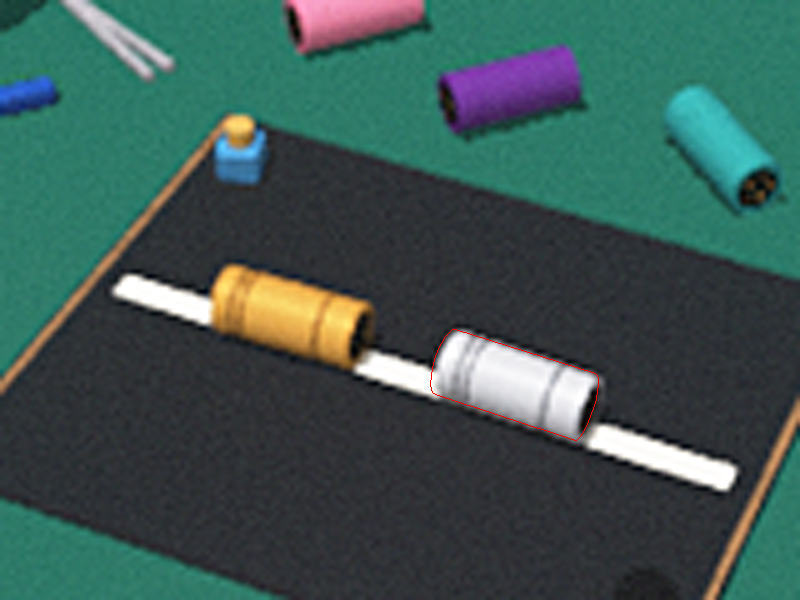

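Both cameras show both shells centred on the line. The hand is at 147 mm, above the 75 mm bottle and touching nothing. I check the arm is still, that the bottle has not moved, and then hand in.

Request:
move_arm([
  [30, 0, 0, -40, 0, 0, 0],
  [30, 0, 0, -40, 0, 0, 0],
  [30, 0, 0, 0, 0, 0, 0],
  [30, 0, 0, 0, 0, 0, 0],
])

```text
time: 19.1
tool_pos: [0.3937, 0.3489, 0.2278]
tool_rot: [3.138, 0.002, 1.564]
contact_force: [0.5, -0.5, 0.7]
opening: 0.03
```

```bash
python3 - <<'E'
from h import *
c=cam('scene'); print([(np.round(d['rect']),round(d['conf'],2)) for d in robot.look_for('flux_bottle','scene')][:1])
s=robot.observe();print(s['tool_pos'],s['contact_force'],np.abs(s['qvel']).max())
robot.hand_in()
E
```

```text
[(array([380., 207.,  14.,  30.]), 0.56)]
[0.39372266 0.34929568 0.22762147] [-0.50752173  0.27964075  0.57928432] 0.0100655249608556
the job is handed in; nothing more can be done
```

I rolled the brass shell from the far side onto the white line, then the steel one from the near side, pushing each above mid-height with the two fingertips. I handed the job in at about 19 s of the 67 s allowed; the hand-in reports no verdict.

- **Brass:** last checks put it 0.5 to 1.5 mm from the line's middle (scene and top cameras). The fits gave its axis as 0.03–0.04 rad off the line. About that much was already there in the first pictures, so some of it may be fit error.
- **Steel:** the final scene-camera fit put it about 1 mm short of the line's middle, with its axis within 0.015 rad. I only checked it by eye in the top picture.
- **Camera agreement:** the cameras differ by 1–2 mm in absolute x, within their stated calibration. I therefore compared each shell with the line as seen by the same camera.
- **Everything else:** force readings stayed within sensor noise (about 1 N). The flux bottle was detected in the same place as at the start. The other bystanders looked unmoved in the last pictures, but I did not measure them. At hand-in the arm was clear of everything.

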